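Blow clean and clamp a watch in the casing press

TASK

Take the holder with the gold watch and set it down flat in the nest of the press's shuttle, letting go of it, while the shuttle is at its loading end; then push the red cap of the air-duster can right down to blow the watch clean and let it come up again. Then slide the shuttle fully home under the press and push the press lever down until its catch holds it there by itself. Leave the other watch holder and the other loose things on the bench where they are.

Things in the scene. Friction and masses are not known exactly. Their poses are not given: they have to be found in the camera images.
- gold_holder: loose dark grey block with a gold watch head fixed on top; block 56 (own x) x 90 (own y) x 34 mm, the watch 42 mm across and 10 mm higher (44 mm overall). Origin at the centre of its underside. Either way round fits the nest. About 150 g; grip it across the 56 mm width.
- steel_holder: bystander, not to be moved: the same holder block with a steel watch with a dark blue dial. Origin at the centre of its underside.
- station: fixed casing press on a 12 mm dark base plate. Origin on the table under the press ram (home); own x points from the lever's free end to its hinge (away from the robot at yaw 0), own y is the way the shuttle slides home; the loading end is at y = -150 mm. Plate: x -50 to 130, y -280 to 65 mm, plus a tongue under the lever to x = -105. Green hinge tower at x = 115, 121 mm tall.
- nest (a point): centre of the nest floor on top of the sliding aluminium shuttle, 22 mm above the table; axes parallel to the station's. The nest takes the holder with its 90 mm length along the station's y: inside 64 x 98 mm, blue end walls 12 mm high and 10 mm high blue lips at the four corners; the long sides are open in the middle 64 mm, for fingers.
- shuttle_grip (a point): top centre of the shuttle's upright black handle, 74 mm above the table, 97 mm outward (-y) from the nest centre; the handle is 26 mm (station x) by 16 mm (station y) by 62 mm tall.
- shuttle (a joint): how far the shuttle has slid towards home, in m: 0 at the loading end, 0.15 fully home. It stays where it is left (about 2 N of friction).
- cap_top (a point): top centre of the sprung red cap (30 mm across, 24 mm tall) on the fixed white and blue air-duster can, 190 mm above the table, at station x = 100, y = -80 mm; its nozzle points at the loading end.
- cap (a joint): how far the cap is pressed, in m: 0 up, 0.008 right down (about 5 N); springs back.
- lever_pad (a point): centre of the top face of the black pad (56 mm long, 50 mm wide) at the free end of the green press lever. It moves with the lever on a circle about the hinge: 213 mm from the hinge line and 15 mm above the lever's axis; own x runs along the lever towards the hinge.
- lever_hinge (a point): middle of the lever's hinge axis (along the station's y), 100 mm above the table at station x = 110 mm.
- lever (a joint): how far the lever is pressed down, in rad: 0 raised 0.6 rad (34 degrees) above level (sprung up), 0.6 level, 0.625 hard stop. At about 0.61 a sprung brass pawl on the post beneath snaps over the lever's catch; let go, it then rests at about 0.6. Pressing takes about 6 to 12 N at the pad.
- screwdriver: bystander: loose screwdriver 150 mm long lying on the bench; not to be moved.
- jar: bystander: loose white jar with blue lid, 56 mm across, 60 mm tall; origin under its centre; not to be moved.
- cup: bystander: loose yellow cup, 64 mm across, 60 mm tall; origin under its centre; not to be moved.
Not all that is in view belongs to the job. Leave any green look-alike of the gold_holder alone.

How it is judged:
By the outcome, as a careful person would: the job done as asked, in the order asked, and still so for the second after the job is handed in, with the robot touching nothing.
It also fails if it takes over 72 s, if anything falls off the work surface, if the arm or the gripper's body presses on something with over 40 N, if the wrist force passes 120 N, or if a joint passes its speed limit or range.

ROBOT

A 7-joint arm with a two-finger parallel gripper is mounted at the origin on the work surface. World frame = base frame: x ahead of the robot, y to its left, z up, the work surface at z = 0. Lengths are in m, angles in rad, forces in N, time in s.
With the tool pointing down it reaches from about 0.425 to 1.025 m from the base axis. Payload 9.4 kg.
Tool frame: the origin (TCP) lies midway between the tips of the shut fingers; the grasp point (between the pads) lies r.grasp_offset behind it (r.grasp_offset is the distance from the TCP to the grasp point, in m); z points along the fingers, y is the line along which they close (so a half turn about z gives the same grasp; the last joint's range is limited). The gripper opens to 93 mm and grips with 3 to 60 N. Pads are 15 mm wide; open, the fingers measure 128 mm over their backs; the gripper's body (75 mm by 188 mm) begins 65 mm behind the grasp point.
Start: joints at [-1.212, 0.599, -0.003, 1.599, 0.002, 0.943, -0.08], TCP at [0.306, 0.657, 0.219] pointing down, gripper open.
Joint ranges: [-2.57, 2.57], [-0.35, 1.97], [-1.29, 1.29], [0.11, 2.56], [-1.05, 4.19], [0.11, 1.86], [-2.63, 2.63]. Speed limits (rad/s): [2.22, 2.22, 3.01, 3.01, 3.14, 3.14, 3.14].

INTERFACE

Orientations are given as a unit quaternion [x, y, z, w].
In Python, from plant import status, optics, r, spotter gives the robot as it stands.
- The arm moves only by the shell command python3 -m pendant 'ROWS' [FORCE]. ROWS is JSON, a list of rows, each a list of 3 entries, a list of its own where there are three numbers: the shift along the tool's x, y, z scaled (see below), then the turn, a rotation vector about the tool's x, y, z scaled (see below), then the opening, from -1 (shut) to 1 (fully open). In form: [[[x, y, z], [rx, ry, rz], fingers], ...]. A call has 1 to 5 rows; each row shifts and turns the commanded pose from where the row before left it, along the tool's axes as they then stand; what a row does not reach is not made up. The controller multiplies each number of a shift by 0.02 m and each number of a turn by 5 degrees. A row lasts 1/10 s, in which the tool goes at most 50 mm and 8.59 degrees, less where a joint would pass 70% of its speed; a pose out of reach is approached as far as the arm can. A call with a number of a shift or a turn outside -1 to 1 is refused whole. A call with a gripper value outside its range is refused whole. The fingers move at their own pace and stop on an object; FORCE is the grip in N (left out, the last holds). Time passes only in rows, so rows that do not move let the fingers close. It gives the time, the measured TCP pose, the force, the opening and the grip force at its end, in the units of the state.
- status.get_state(): the state, without advancing time (a new reading comes with each control period).
- optics.capture(name): name is "scene" or "top" or "wrist"; returns (picture, depth): 400x640x3 uint8, red, green, blue; 400x640 float32, m along the optical axis (not along the pixel's ray), 0 where there is no reading.
- optics.camera_params(name): a dict with "fx", "fy", "cx", "cy" (pixels), "k1" (the pictures are not rectified: a ray, as slopes to the right and down, at radius r is drawn at 1 + k1 r^2 times it, then the intrinsics apply), "R" (3x3) and "t" (3): a world point X has camera coordinates R X + t. Camera axes: x right, y down, z forward; pixel columns grow to the right and rows downward; lengths in m; the calibration is good to about 2 mm. A picture is of the moment at which its call begins: read the wrist's pose just before it. camera_params takes no time and is no camera call; for the wrist camera it gives the pose at the moment of the call.
- r.finish_job(): hands the job in; it is judged then, once.
Trained networks look in the newest picture that a camera, given by its name, has taken for a name from the list of things; names that differ only in an ending like _2 or _b are one class to them, and where a whole thing is asked for, a point or a joint stands for the part that bears it (a point fixed in the world has none). Each returns a list of dicts, best first, with "confidence" (0 to 1); they miss things now and then, are a little off and sometimes report something else, mostly with a low value. They report only what shows in the picture. A call takes as long as a camera call. They do not tell look-alikes from the thing itself.
- spotter.regions_of(camera, target): "mask" (400x640 bool, what is visible of it) and "at" ([row, column] as shares, 0 to 1, of the picture: columns of its width, rows of its height, amid what is visible of it).
- spotter.tip_of(camera, target): "at" ([row, column] as shares, 0 to 1, of the picture: columns of its width, rows of its height: a listed point, or the origin of a listed thing).
The state is a dict: "time": time; "qpos": joint angles; "dq": joint speeds; "tau": joint torques, N m; "tool_pos": TCP position; "orientation": TCP orientation; "contact_force": force on the tool from outside, world axes, zero at the start; "moment": the same for the moment, N m; "width": opening from 0.0 (shut) to 1.0 (fully open); "finger_force": force on a finger pad.
Only numpy, scipy, OpenCV 4.12 (cv2) and the standard library are available. Lean on these libraries where they do the work, as an engineer would, in place of code of your own. Each camera call takes 0.05 s, during which the arm holds its last target. There are 200 camera calls.

## Working session

There is one attempt and no reset: what is moved stays moved. The work goes in short steps, Python scripts to look and compute and a shell command to move; the robot and the scene stay as the last step left them, time stands still between calls to the robot, and variables do not carry over. Pictures are saved under pics/ and viewed, at most 10 in all, crops included, and the job is handed in when it is done.

```bash
ls; mkdir -p pics
cat > h.py <<'E'
import numpy as np, cv2
from scipy.spatial.transform import Rotation as Ro
from plant import status, optics, r, spotter
def cap(n):
    P=optics.camera_params(n); im,d=optics.capture(n); return im,d,P
def ray(P,u,v):
    k=np.array([[P['fx'],0,P['cx']],[0,P['fy'],P['cy']],[0,0,1.]])
    a=cv2.undistortPoints(np.array([[[u,v]]],float),k,np.array([P['k1'],0,0,0.]))[0,0]
    return np.array([a[0],a[1],1.])
def world(P,u,v,z):  # z = depth
    R=np.array(P['R']);t=np.array(P['t']); return R.T@(ray(P,u,v)*z-t)
def atz(P,u,v,h):
    R=np.array(P['R']);c=-R.T@np.array(P['t']);d=R.T@ray(P,u,v); return c+d*(h-c[2])/d[2]
def tri(obs):
    A=np.zeros((3,3));b=np.zeros(3)
    for P,u,v in obs:
        R=np.array(P['R']);c=-R.T@np.array(P['t']);d=R.T@ray(P,u,v);d/=np.linalg.norm(d)
        M=np.eye(3)-np.outer(d,d);A+=M;b+=M@c
    return np.linalg.solve(A,b)
def cloud(P,d):
    k=np.array([[P['fx'],0,P['cx']],[0,P['fy'],P['cy']],[0,0,1.]])
    H,W=d.shape;uv=np.stack(np.meshgrid(np.arange(W),np.arange(H)),-1).reshape(-1,1,2).astype(float)
    a=cv2.undistortPoints(uv,k,np.array([P['k1'],0,0,0.]))[:,0]
    X=np.c_[a,np.ones(len(a))]*d.reshape(-1,1)
    return ((X-np.array(P['t']))@np.array(P['R'])).reshape(H,W,3)
def save(n,im): cv2.imwrite('pics/'+n+'.png',im[:,:,::-1])
def local(p):  # world point -> tool frame offset from TCP, units of 0.02 m
    s=status.get_state();return Ro.from_quat(s['orientation']).inv().apply(np.array(p)-s['tool_pos'])
E
python3 - <<'E'
from h import *
np.set_printoptions(precision=4,suppress=True)
Ps={}
for n in ['scene','top']:
    im,d,P=cap(n); Ps[n]=P; save(n,im); C=cloud(P,d)
    print(n,-np.array(P['R']).T@np.array(P['t']),P['fx'])
    for t in ['gold_holder','steel_holder','station','nest','shuttle_grip','cap_top','lever_pad','lever_hinge','screwdriver','jar','cup']:
        for o in spotter.tip_of(n,t)[:2]:
            v,u=o['at'][0]*400,o['at'][1]*640
            vi,ui=min(399,int(v)),min(639,int(u))
            print(t,round(o['confidence'],2),round(u,1),round(v,1),C[vi,ui])
print(r.grasp_offset); print(status.get_state())
E
```

```text
pics
scene [ 1.3393 -0.181   0.7448] 373.03646465452215
gold_holder 0.92 421.6 220.9 [0.518  0.3511 0.0313]
gold_holder 0.65 406.5 197.5 [0.3854 0.3585 0.0278]
steel_holder 0.59 189.1 239.3 [ 0.4707 -0.3543  0.0256]
station 0.97 338.1 250.7 [0.5836 0.0649 0.0146]
nest 0.68 289.6 253.2 [ 0.5782 -0.076   0.0227]
shuttle_grip 0.91 258.6 242.6 [ 0.5798 -0.1589  0.0784]
cap_top 0.58 192.4 239.9 [ 0.4651 -0.347   0.0197]
cap_top 0.5 324.7 225.7 [ 0.6747 -0.0042  0.1895]
lever_pad 0.62 338.9 171.7 [0.5131 0.0707 0.2352]
lever_hinge 0.88 353.5 248.6 [0.6857 0.0704 0.1132]
lever_hinge 0.63 290.9 249.2 [ 0.5632 -0.0707  0.0233]
screwdriver 0.61 262.4 216.2 [ 0.3959 -0.1337  0.0231]
jar 0.73 363.8 194.7 [0.3547 0.2127 0.0373]
jar 0.61 184.7 301.1 [ 0.7013 -0.3542  0.0238]
cup 0.83 364.3 196.1 [0.3566 0.2164 0.0299]
top [ 0.3256 -0.0207  1.1821] 434.7014703066684
gold_holder 0.92 180.8 210.6 [0.4833 0.3531 0.0416]
gold_holder 0.56 170.0 261.5 [0.3472 0.3749 0.0446]
steel_holder 0.73 443.4 226.5 [ 0.4428 -0.3476  0.0438]
station 0.71 284.4 179.4 [0.5308 0.0599 0.2189]
nest 0.81 333.9 177.8 [ 0.57
[... 246 characters left out ...]
.8 254.3 [ 0.3703 -0.132   0.0156]
screwdriver 0.43 278.9 187.1 [0.5096 0.0718 0.2328]
jar 0.88 435.3 149.0 [ 0.6559 -0.3376  0.0341]
cup 0.74 228.8 269.0 [0.3285 0.2255 0.0038]
0.0188
{'time': 1.2, 'qpos': array([-1.2117,  0.5993, -0.0025,  1.5994,  0.0018,  0.9429, -0.0798]), 'dq': array([ 0.0007,  0.0008,  0.0007,  0.0018, -0.0014,  0.0008,  0.0005]), 'tau': array([ -0.0009, -76.4824,   1.496 , -25.2707,  -0.0523,   0.0103,
         0.0001]), 'tool_pos': array([0.3061, 0.6572, 0.2186]), 'orientation': array([ 0.2162,  0.9764, -0.    ,  0.    ]), 'contact_force': array([0.2167, 0.5561, 0.0168]), 'moment': array([ 0.0357, -0.0148, -0.0473]), 'finger_force': 0.0, 'width': 1.0028014955282158}
```

View images.

View pics/top.png

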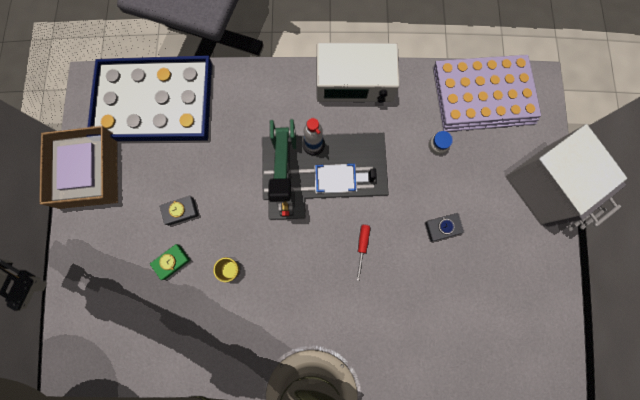

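View pics/scene.png

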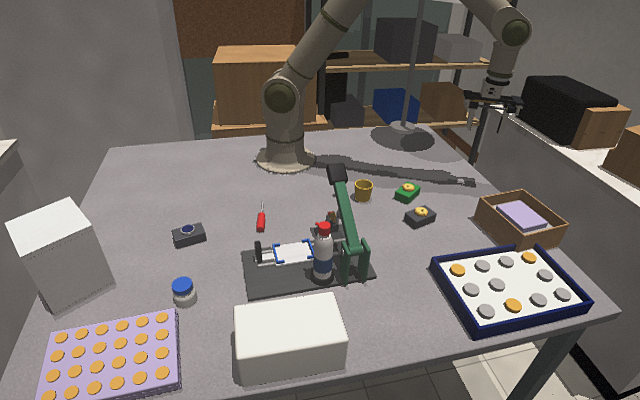

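Top view: gold holder at (180,210), its green look-alike at (169,262), station centre about (325,170) with the nest at (335,178), the handle at (373,174), cap (313,125) and pad (280,187). The scene view agrees: gold holder at (421,216), cap (324,227).

```bash
cat > m.py <<'E'
from h import *
np.set_printoptions(precision=4,suppress=True)
def rect(p):
    (c,(w,h),a)=cv2.minAreaRect((p[:,:2]*1000).astype(np.float32)); return np.array(c)/1000,w,h,a
for n in ['top','scene']:
    im,d,P=cap(n); C=cloud(P,d); X,Y,Z=C[...,0],C[...,1],C[...,2]
    hsv=cv2.cvtColor(im,cv2.COLOR_RGB2HSV)
    near=lambda x,y,a:(abs(X-x)<a)&(abs(Y-y)<a)&(d>0)
    m=near(.483,.353,.07)&(Z>.026)&(Z<.06)
    p=C[m]; print(n,'gold',rect(p),'blocktop z',np.median(p[:,2]))
    mw=m&(hsv[...,1]>110)&(hsv[...,0]>15)&(hsv[...,0]<40);print(' watch',rect(C[mw]),C[mw][:,2].max())
    b=near(.58,-.08,.1)&(hsv[...,0]>100)&(hsv[...,0]<130)&(hsv[...,1]>100)&(Z>.015)&(Z<.045)
    print(' nest walls',rect(C[b]),np.median(C[b][:,2]),b.sum())
    red=near(.68,0,.05)&((hsv[...,0]<8)|(hsv[...,0]>172))&(hsv[...,1]>150)&(Z>.18)
    print(' cap',rect(C[red]),np.median(C[red][:,2]))
    h=near(.582,-.157,.035)&(Z>.064)&(Z<.09);print(' handle',rect(C[h]),np.median(C[h][:,2]))
    l=near(.51,.07,.06)&(Z>.2)&(hsv[...,2]<60);print(' pad',rect(C[l]),np.median(C[l],axis=0))
    pl=(X>.45)&(X<.75)&(Y>-.25)&(Y<.16)&(Z>.007)&(Z<.017)&(hsv[...,2]<110);print(' plate',rect(C[pl]),pl.sum())
    fl=near(.58,-.075,.035)&(hsv[...,2]>150)&(hsv[...,1]<60);print(' nest floor z',np.median(C[fl],axis=0))
E
python3 m.py
python3 - <<'E'
from h import *
a,b=optics.camera_params('scene'),optics.camera_params('top')
for k,u in dict(gold=((421.6,220.9),(180.8,210.6)),nest=((289.6,253.2),(333.9,177.8)),grip=((258.6,242.6),(371.3,171.8)),cap=((324.7,225.7),(311.5,120.7)),pad=((338.9,171.7),(279.1,186.8))).items(): print(k,tri([(a,*u[0]),(b,*u[1])]))
E
```

```text
top gold (array([0.4857, 0.3646]), 56.963951110839844, 91.4541244506836, 17.572044372558594) blocktop z 0.033344325855532674
 watch (array([0.4853, 0.3645]), 38.73597717285156, 39.658687591552734, 64.47002410888672) 0.04605312591217466
 nest walls (array([ 0.6099, -0.0626]), 140.27052307128906, 108.86735534667969, 2.6633801460266113) 0.03103091890975264 126
 cap (array([ 0.669 , -0.0038]), 34.57859802246094, 26.4693603515625, 7.627646446228027) 0.18789785361548575
 handle (array([ 0.58  , -0.1603]), 25.27872085571289, 16.24924087524414, 1.0108176469802856) 0.07204894569019006
 pad (array([0.5099, 0.0703]), 62.41108703613281, 49.8409309387207, 2.97965669631958) [0.5035 0.069  0.2341]
 plate (array([ 0.5931, -0.0335]), 244.27484130859375, 345.43719482421875, 2.4639997482299805) 4720
 nest floor z [ 0.5789 -0.0739  0.0207]
scene gold (array([0.4864, 0.3632]), 60.65319061279297, 93.3487319946289, 19.48959732055664) blocktop z 0.035821394804855265
 watch (array([0.4883, 0.3627]), 39.169105529785156, 40.62818908691406, 55.9050407409668) 0.04808359953654671
 nest walls (array([ 0.5777, -0.0646]), 75.22563934326172, 107.47512817382812, 2.647050142288208) 0.033520966984537576 123
 cap (array([ 0.6733, -0.0071]), 35.32752227783203, 27.10011100769043, 69.93575286865234) 0.19154929789015068
 handle (array([ 0.5816, -0.1615]), 26.22029685974121, 15.879716873168945, 3.9707770347595215) 0.07494780481772144
 pad (array([0.5171, 0.068 ]), 53.626434326171875, 49.56271743774414, 1.6918853521347046) [0.5247 0.0554 0.2224]
 plate (array([ 0.5807, -0.0346]), 263.6658020019531, 346.8254089355469, 0.7389023900032043) 3191
 nest floor z [ 0.5802 -0.0732  0.0236]
gold [0.48873668 0.36831572 0.00139293]
nest [ 0.57614332 -0.06689155  0.01865052]
grip [ 0.58083711 -0.1564955   0.07674052]
cap [ 0.67910335 -0.00228912  0.19069869]
pad [0.51085445 0.07170447 0.23138399]
```

```bash
cat > plan.py <<'E'
from h import *
# usage: plan.py x y z phi_deg N  -> rows (shift units, rz unit)
import sys
x,y,z,phi=map(float,sys.argv[1:5]);N=int(sys.argv[5])
s=status.get_state();R=Ro.from_quat(s['orientation'])
f=np.radians(phi);T=Ro.from_matrix(np.c_[[-np.sin(f),np.cos(f),0],[np.cos(f),np.sin(f),0],[0,0,-1]])
rv=(R.inv()*T).as_rotvec();d=(np.array([x,y,z])-s['tool_pos'])/N
print('t',s['time'],'pos',s['tool_pos'].round(4),'rotdeg',np.degrees(rv).round(2),'F',s['contact_force'].round(1))
for i in range(N):
    a=(R*Ro.from_rotvec(rv*i/N)).inv().apply(d)/.02
    print(a.round(2).tolist(),(np.degrees(rv)/N/5).round(2).tolist())
E
python3 plan.py .486 .364 .16 17.6 20
```

```text
t 1.3 pos [0.3061 0.6572 0.2186] rotdeg [ 0.    0.   47.43] F [-0.4 -0.3  0.6]
[-0.72, -0.47, 0.15] [0.0, 0.0, 0.47]
[-0.74, -0.44, 0.15] [0.0, 0.0, 0.47]
[-0.75, -0.41, 0.15] [0.0, 0.0, 0.47]
[-0.77, -0.38, 0.15] [0.0, 0.0, 0.47]
[-0.79, -0.35, 0.15] [0.0, 0.0, 0.47]
[-0.8, -0.32, 0.15] [0.0, 0.0, 0.47]
[-0.81, -0.28, 0.15] [0.0, 0.0, 0.47]
[-0.82, -0.25, 0.15] [0.0, 0.0, 0.47]
[-0.83, -0.22, 0.15] [0.0, 0.0, 0.47]
[-0.84, -0.18, 0.15] [0.0, 0.0, 0.47]
[-0.85, -0.15, 0.15] [0.0, 0.0, 0.47]
[-0.85, -0.11, 0.15] [0.0, 0.0, 0.47]
[-0.86, -0.08, 0.15] [0.0, 0.0, 0.47]
[-0.86, -0.04, 0.15] [0.0, 0.0, 0.47]
[-0.86, -0.0, 0.15] [0.0, 0.0, 0.47]
[-0.86, 0.03, 0.15] [0.0, 0.0, 0.47]
[-0.86, 0.07, 0.15] [0.0, 0.0, 0.47]
[-0.85, 0.1, 0.15] [0.0, 0.0, 0.47]
[-0.85, 0.14, 0.15] [0.0, 0.0, 0.47]
[-0.84, 0.17, 0.15] [0.0, 0.0, 0.47]
```

```bash
Z='[0,0,0.47]'
python3 -m pendant '[[[-0.72,-0.47,0],[0,0,0.47],1],[[-0.74,-0.44,0],[0,0,0.47],1],[[-0.75,-0.41,0],[0,0,0.47],1],[[-0.77,-0.38,0],[0,0,0.47],1],[[-0.79,-0.35,0],[0,0,0.47],1]]' >/dev/null
python3 -m pendant '[[[-0.8,-0.32,0],[0,0,0.47],1],[[-0.81,-0.28,0],[0,0,0.47],1],[[-0.82,-0.25,0],[0,0,0.47],1],[[-0.83,-0.22,0],[0,0,0.47],1],[[-0.84,-0.18,0],[0,0,0.47],1]]' >/dev/null
python3 -m pendant '[[[-0.85,-0.15,0],[0,0,0.47],1],[[-0.85,-0.11,0],[0,0,0.47],1],[[-0.86,-0.08,0],[0,0,0.47],1],[[-0.86,-0.04,0],[0,0,0.47],1],[[-0.86,0,0],[0,0,0.47],1]]' >/dev/null
python3 -m pendant '[[[-0.86,0.03,0],[0,0,0.47],1],[[-0.86,0.07,0],[0,0,0.47],1],[[-0.85,0.1,0],[0,0,0.47],1],[[-0.85,0.14,0],[0,0,0.47],1],[[-0.84,0.17,0],[0,0,0.47],1]]'
cat > w.py <<'E'
from h import *
import sys
np.set_printoptions(precision=4,suppress=True)
im,d,P=cap('wrist'); save(sys.argv[1],im); C=cloud(P,d)
print('cam',-np.array(P['R']).T@np.array(P['t']))
for t in sys.argv[2:]:
    for o in spotter.tip_of('wrist',t)[:2]:
        v,u=o['at'][0]*400,o['at'][1]*640
        print(t,round(o['confidence'],2),round(u,1),round(v,1),C[min(399,int(v)),min(639,int(u))])
np.save('last.npy',C);
E
python3 w.py w1 gold_holder
python3 - <<'E'
from h import *
C=np.load('last.npy');X,Y,Z=C[...,0],C[...,1],C[...,2]
m=(abs(X-.486)<.075)&(abs(Y-.364)<.075)&(Z>.026)&(Z<.06)
print(m.sum(),cv2.minAreaRect((C[m][:,:2]*1000).astype(np.float32)),np.percentile(C[m][:,2],[5,50,99]))
im=cv2.imread('pics/w1.png');hsv=cv2.cvtColor(im,cv2.COLOR_BGR2HSV)
w=m&(hsv[...,1]>110)&(hsv[...,0]>15)&(hsv[...,0]<40);print(cv2.minAreaRect((C[w][:,:2]*1000).astype(np.float32)))
E
```

```text
time: 3.3
tool_pos: [0.4879, 0.3637, 0.2186]
orientation: [0.589, 0.808, 0.0, 0.0]
contact_force: [-0.4, 0.1, -0.3]
width: 1.003
finger_force: 0.0
cam [0.4619 0.4431 0.3844]
gold_holder 0.75 314.7 166.9 [0.48   0.3731 0.0429]
gold_holder 0.72 208.8 120.3 [0.3552 0.386  0.042 ]
3530 ((485.0967102050781, 365.57135009765625), (55.98198318481445, 89.12968444824219), 17.912790298461914) [0.03233343 0.03411137 0.04512338]
((486.0112609863281, 364.0797119140625), (43.18470764160156, 42.97179412841797), 75.526123046875)
```

View pics/w1.png

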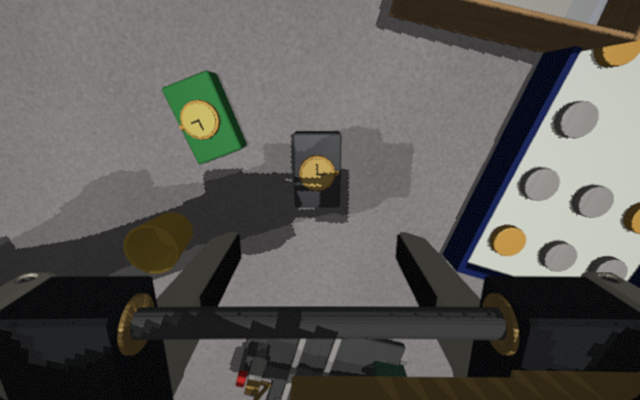

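Wrist view: gold holder at (316,170), between the green look-alike (200,118) and the tray. All three views agree on (0.4855, 0.3645), closing line at 17.8°. The shuttle seems about 12 mm short of its loading end, so I'll pull it there first.

```bash
cat > plan.py <<'E'
from h import *
# plan.py "x y z phi N [tilt]" ... ; tilt deg about tool x (tool z leans to +y_tool... sign printed)
import sys
s=status.get_state();R=Ro.from_quat(s['orientation']);p=s['tool_pos']
print('t',s['time'],'pos',p.round(4),'F',s['contact_force'].round(1),'w',round(s['width'],3),'grip',round(s['finger_force'],1))
for a in sys.argv[1:]:
    v=list(map(float,a.split()));N=int(v[4]);f=np.radians(v[3])
    T=Ro.from_matrix(np.c_[[-np.sin(f),np.cos(f),0],[np.cos(f),np.sin(f),0],[0,0,-1]])
    if len(v)>5: T=T*Ro.from_rotvec([0,np.radians(v[5]),0])
    rv=(R.inv()*T).as_rotvec();d=(np.array(v[:3])-p)/N
    print('-- turn',(np.degrees(rv)/N/5).round(3).tolist(),'tool z end',T.apply([0,0,1]).round(2))
    for i in range(N): print(((R*Ro.from_rotvec(rv*i/N)).inv().apply(d)/.02).round(2).tolist(),end=' ')
    print(); R=T;p=np.array(v[:3])
E
python3 plan.py ".52 .2 .31 10 9" ".575 -.07 .31 2.5 14" ".5805 -.161 .15 2.5 9"
```

```text
t 3.4 pos [0.4889 0.3621 0.2188] F [-0.3 -0.3 -0.4] w 1.001 grip 0.0
-- turn [0.001, 0.001, 0.171] tool z end [ 0.  0. -1.]
[-0.91, -0.11, -0.51] [-0.91, -0.1, -0.51] [-0.91, -0.08, -0.51] [-0.91, -0.07, -0.51] [-0.92, -0.05, -0.51] [-0.92, -0.04, -0.51] [-0.92, -0.03, -0.51] [-0.92, -0.01, -0.51] [-0.92, -0.0, -0.51] 
-- turn [0.0, 0.0, 0.107] tool z end [ 0.  0. -1.]
[-0.98, 0.03, 0.0] [-0.98, 0.04, 0.0] [-0.98, 0.04, 0.0] [-0.98, 0.05, 0.0] [-0.98, 0.06, 0.0] [-0.98, 0.07, 0.0] [-0.98, 0.08, 0.0] [-0.98, 0.09, 0.0] [-0.98, 0.1, 0.0] [-0.98, 0.11, 0.0] [-0.98, 0.12, 0.0] [-0.98, 0.13, 0.0] [-0.97, 0.14, 0.0] [-0.97, 0.15, 0.0] 
-- turn [0.0, 0.0, 0.0] tool z end [ 0.  0. -1.]
[-0.51, 0.01, 0.89] [-0.51, 0.01, 0.89] [-0.51, 0.01, 0.89] [-0.51, 0.01, 0.89] [-0.51, 0.01, 0.89] [-0.51, 0.01, 0.89] [-0.51, 0.01, 0.89] [-0.51, 0.01, 0.89] [-0.51, 0.01, 0.89]
```

```bash
python3 -m pendant '[[[-0.91,-0.11,-0.51],[0,0,0.17],1],[[-0.91,-0.1,-0.51],[0,0,0.17],1],[[-0.91,-0.08,-0.51],[0,0,0.17],1],[[-0.91,-0.07,-0.51],[0,0,0.17],1],[[-0.92,-0.05,-0.51],[0,0,0.17],1]]' >/dev/null
python3 -m pendant '[[[-0.92,-0.04,-0.51],[0,0,0.17],1],[[-0.92,-0.03,-0.51],[0,0,0.17],1],[[-0.92,-0.01,-0.51],[0,0,0.17],1],[[-0.92,0,-0.51],[0,0,0.17],1],[[-0.98,0.03,0],[0,0,0.11],1]]' >/dev/null
python3 -m pendant '[[[-0.98,0.04,0],[0,0,0.11],1],[[-0.98,0.04,0],[0,0,0.11],1],[[-0.98,0.05,0],[0,0,0.11],1],[[-0.98,0.06,0],[0,0,0.11],1],[[-0.98,0.07,0],[0,0,0.11],1]]' >/dev/null
python3 -m pendant '[[[-0.98,0.08,0],[0,0,0.11],1],[[-0.98,0.09,0],[0,0,0.11],1],[[-0.98,0.1,0],[0,0,0.11],1],[[-0.98,0.11,0],[0,0,0.11],1],[[-0.98,0.12,0],[0,0,0.11],1]]' >/dev/null
python3 -m pendant '[[[-0.98,0.13,0],[0,0,0.1],1],[[-0.97,0.14,0],[0,0,0.1],1],[[-0.97,0.15,0],[0,0,0.1],1],[[-0.51,0.01,0.89],[0,0,0],1],[[-0.51,0.01,0.89],[0,0,0],1]]' >/dev/null
python3 -m pendant '[[[-0.51,0.01,0.89],[0,0,0],1],[[-0.51,0.01,0.89],[0,0,0],1],[[-0.51,0.01,0.89],[0,0,0],1],[[-0.51,0.01,0.89],[0,0,0],1],[[-0.51,0.01,0.89],[0,0,0],0.2]]'
python3 w.py w2 nest shuttle_grip cap_top lever_pad; python3 plan.py ".5805 -.161 .046 2.5 7"
cat > z.py <<'E'
from h import *
import sys
C=np.load('last.npy');im=cv2.imread(sys.argv[1]);hsv=cv2.cvtColor(im,cv2.COLOR_BGR2HSV);X,Y,Z=C[...,0],C[...,1],C[...,2]
R=lambda m:print(m.sum(),cv2.minAreaRect((C[m][:,:2]*1000).astype(np.float32)) if m.sum()>5 else '',np.median(C[m],axis=0))
bl=(hsv[...,0]>100)&(hsv[...,0]<130)&(hsv[...,1]>100)
R(bl&(Z>.026)&(Z<.04)&(abs(X-.578)<.06)&(abs(Y+.07)<.08))
R((Z>.066)&(Z<.08)&(abs(X-.58)<.03)&(abs(Y+.163)<.035))
R(((hsv[...,0]<8)|(hsv[...,0]>172))&(hsv[...,1]>150)&(Z>.183)&(Z<.2)&(abs(X-.675)<.04))
R((hsv[...,2]<90)&(Z>.007)&(Z<.017)&(abs(X-.58)<.16)&(abs(Y+.03)<.25))
E
python3 z.py pics/w2.png
```

```text
time: 6.4
tool_pos: [0.5807, -0.1392, 0.1849]
orientation: [0.69, 0.724, -0.0, -0.0]
contact_force: [0.2, -0.1, 0.1]
width: 0.953
finger_force: 0.0
cam [ 0.5762 -0.0557  0.3507]
nest 0.92 314.8 105.2 [ 0.5727 -0.0616  0.0228]
shuttle_grip 0.56 316.1 210.1 [ 0.5795 -0.1572  0.0743]
t 6.65 pos [ 0.581  -0.1379  0.1863] F [0.2 0.  0.2] w 0.749 grip 0.0
-- turn [0.001, -0.0, 0.009] tool z end [ 0.  0. -1.]
[-0.16, -0.01, 1.0] [-0.16, -0.01, 1.0] [-0.16, -0.01, 1.0] [-0.16, -0.01, 1.0] [-0.16, -0.01, 1.0] [-0.16, -0.01, 1.0] [-0.16, -0.01, 1.0] 
1169 ((576.3822021484375, -62.87557601928711), (74.27597045898438, 107.6933822631836), 2.5944840908050537) [ 0.57433322 -0.02364223  0.03289128]
457 ((579.5864868164062, -159.64756774902344), (25.594097137451172, 16.420429229736328), 3.197080135345459) [ 0.57961414 -0.15812536  0.07331264]
1376 ((669.519775390625, -11.953486442565918), (37.880836486816406, 11.820199966430664), 8.899704933166504) [ 0.66921903 -0.0126433   0.18918271]
23588 ((562.8487548828125, -85.4263687133789), (287.6860656738281, 242.23191833496094), 1.9548919200897217) [ 0.63267103 -0.07864075  0.01179609]
```

View pics/w2.png

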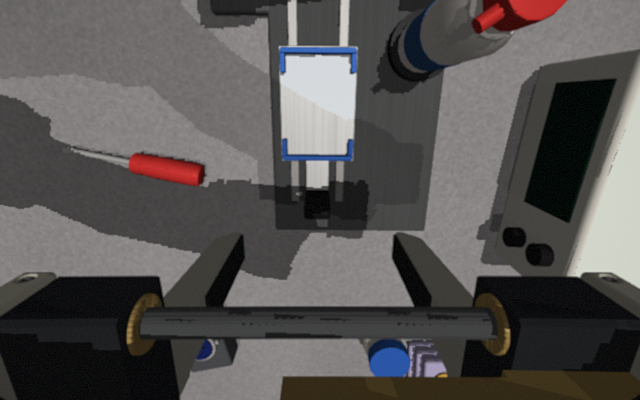

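Wrist view: nest rectangle at (318,103), handle top (316,203), can at (430,45). The plate's outer edge at row 230 will show how far the shuttle is from its end.

Run:
```python
from h import *
C=np.load('last.npy')
for u in (360,390,415):
    z=C[:,u,2];y=C[:,u,1];x=C[:,u,0];i=[k for k in range(180,260) if z[k]>.008 and z[k]<.016]
    print(u,i[-1],x[i[-1]],y[i[-1]],z[i[-1]],z[i[-1]+1:i[-1]+4])
```

```text
360 230 0.634694849685627 -0.2040182058984966 0.009715140556298126 [-0.00068611 -0.00063339 -0.00065221]
390 230 0.6703190663893661 -0.2013105147818011 0.011856428985227983 [-0.00035214  0.00017726  0.00027421]
415 230 0.6999128255611193 -0.19944570627860939 0.012737021667921683 [-0.0001509  -0.00015271 -0.00048137]
```

```bash
python3 -m pendant '[[[-0.28,-0.01,0.9],[0,0,0],0.2],[[-0.28,-0.01,0.9],[0,0,0],0.2],[[-0.28,-0.01,0.9],[0,0,0],0.2],[[-0.25,0,0.9],[0,0,0],0.2],[[0,0,0.9],[0,0,0],0.2]]' >/dev/null
python3 -m pendant '[[[0,0,0.9],[0,0,0],0.2],[[0,0,0.9],[0,0,0],0.2],[[0,0,0.9],[0,0,0],0.2],[[0,0,0],[0,0,0],0.2]]'
python3 plan.py ".5797 -.1597 .041 2.5 1"
```

```text
time: 7.55
tool_pos: [0.581, -0.1588, 0.041]
orientation: [0.689, 0.725, -0.0, -0.001]
contact_force: [0.6, 0.3, 0.5]
width: 0.6
finger_force: 0.0
t 7.55 pos [ 0.581  -0.1588  0.041 ] F [0.6 0.3 0.5] w 0.6 grip 0.0
-- turn [-0.017, -0.009, 0.077] tool z end [ 0.  0. -1.]
[-0.04, -0.07, -0.0]
```

```bash
python3 -m pendant '[[[0,-0.07,0],[0,0,0.08],-1],[[0,0,0],[0,0,0],-1],[[0,0,0],[0,0,0],-1],[[0,0,0],[0,0,0],-1],[[0,0,0],[0,0,0],-1]]' 12
python3 -m pendant '[[[-0.2,0,0],[0,0,0],-1],[[-0.2,0,0],[0,0,0],-1],[[-0.2,0,0],[0,0,0],-1]]'
python3 -m pendant '[[[-0.1,0,0],[0,0,0],-1],[[0,0,0],[0,0,0],-1]]'
```

```text
time: 8.05
tool_pos: [0.5806, -0.1597, 0.0426]
orientation: [0.692, 0.722, 0.0, 0.001]
contact_force: [1.1, 0.1, 5.5]
width: 0.278
finger_force: 12.0
time: 8.35
tool_pos: [0.581, -0.1713, 0.0425]
orientation: [0.692, 0.722, 0.001, 0.0]
contact_force: [0.3, 2.5, 6.2]
width: 0.28
finger_force: 12.0
time: 8.55
tool_pos: [0.5811, -0.1733, 0.0425]
orientation: [0.692, 0.722, 0.001, 0.0]
contact_force: [0.2, 2.0, 6.0]
width: 0.28
finger_force: 12.0
```

```bash
python3 -m pendant '[[[-0.1,0,0],[0,0,0],-1],[[-0.1,0,0],[0,0,0],-1]]'
python3 -m pendant '[[[-0.1,0,0],[0,0,0],-1],[[-0.1,0,0],[0,0,0],-1]]'
```

```text
time: 8.75
tool_pos: [0.5811, -0.1741, 0.0423]
orientation: [0.691, 0.723, 0.001, -0.002]
contact_force: [0.6, 13.8, 7.0]
width: 0.28
finger_force: 12.0
time: 8.95
tool_pos: [0.5812, -0.1766, 0.0419]
orientation: [0.691, 0.723, 0.002, -0.002]
contact_force: [0.5, 13.9, 2.8]
width: 0.28
finger_force: 12.0
```

```bash
python3 -m pendant '[[[0.1,0,0],[0,0,0],0.2],[[0,0,0],[0,0,0],0.2],[[0,0,-0.5],[0,0,0],0.4],[[0,0,-1],[0,0,0],1],[[0,0,-1],[0,0,0],1]]' >/dev/null
python3 -m pendant '[[[0,0,-1],[0,0,0],1],[[0,0,-1],[0,0,0],1],[[0,0,-1],[0,0,0],1],[[0.4,0,-1],[0,0,0],1],[[0.4,0,-1],[0,0,0],1]]'
python3 w.py w3 nest; sed -i 's/abs(Y+.07)<.08/abs(Y+.08)<.08/' z.py; python3 z.py pics/w3.png
python3 plan.py ".575 -.05 .31 2.5 6" ".52 .2 .31 12 13" ".4855 .3645 .15 17.8 10"
```

```text
time: 9.95
tool_pos: [0.5797, -0.1644, 0.1934]
orientation: [0.693, 0.721, -0.0, 0.0]
contact_force: [0.8, 1.2, 0.7]
width: 0.997
finger_force: 0.0
cam [ 0.5758 -0.0809  0.3592]
nest 0.82 317.0 93.7 [ 0.574  -0.075   0.0229]
1215 ((576.8740234375, -76.49774169921875), (74.2046127319336, 108.07494354248047), 2.2703874111175537) [ 0.57681296 -0.03522577  0.03296238]
430 ((580.4528198242188, -173.43951416015625), (24.955760955810547, 16.395511627197266), 2.010810375213623) [ 0.58064228 -0.17196859  0.07332562]
0  [nan nan nan]
20257 ((563.9039916992188, -97.01638793945312), (286.2882385253906, 217.6441650390625), 2.122403621673584) [ 0.63832114 -0.09459926  0.01179117]
t 10.05 pos [ 0.5812 -0.1636  0.1949] F [-0.7  0.2  0.4] w 0.996 grip 0.0
-- turn [0.008, 0.001, -0.002] tool z end [ 0.  0. -1.]
[0.95, -0.01, -0.96] [0.95, -0.01, -0.96] [0.95, -0.01, -0.96] [0.95, -0.01, -0.96] [0.95, -0.01, -0.96] [0.95, -0.01, -0.96] 
-- turn [0.0, 0.0, -0.146] tool z end [ 0.  0. -1.]
[0.97, -0.17, 0.0] [0.97, -0.16, 0.0] [0.97, -0.14, 0.0] [0.98, -0.13, 0.0] [0.98, -0.12, 0.0] [0.98, -0.11, 0.0] [0.98, -0.09, 0.0] [0.98, -0.08, 0.0] [0.98, -0.07, 0.0] [0.98, -0.06, 0.0] [0.98, -0.04, 0.0] [0.98, -0.03, 0.0] [0.98, -0.02, 0.0] 
-- turn [0.0, 0.0, -0.116] tool z end [ 0.  0. -1.]
[0.84, 0.0, 0.8] [0.84, 0.01, 0.8] [0.84, 0.02, 0.8] [0.84, 0.03, 0.8] [0.84, 0.04, 0.8] [0.84, 0.04, 0.8] [0.84, 0.05, 0.8] [0.84, 0.06, 0.8] [0.84, 0.07, 0.8] [0.84, 0.08, 0.8]
  return _methods._mean(a, axis=axis, dtype=dtype,
  ret = um.true_divide(
```

```bash
python3 -m pendant '[[[0.8,0,-0.96],[0,0,0],1],[[0.95,-0.01,-0.96],[0,0,0],1],[[0.95,-0.01,-0.96],[0,0,0],1],[[0.95,-0.01,-0.96],[0,0,0],1],[[0.95,-0.01,-0.96],[0,0,0],1]]' >/dev/null
python3 -m pendant '[[[0.95,-0.01,-0.96],[0,0,0],1],[[0.97,-0.17,0],[0,0,-0.15],1],[[0.97,-0.16,0],[0,0,-0.15],1],[[0.97,-0.14,0],[0,0,-0.15],1],[[0.98,-0.13,0],[0,0,-0.15],1]]' >/dev/null
python3 -m pendant '[[[0.98,-0.12,0],[0,0,-0.15],1],[[0.98,-0.11,0],[0,0,-0.15],1],[[0.98,-0.09,0],[0,0,-0.15],1],[[0.98,-0.08,0],[0,0,-0.15],1],[[0.98,-0.07,0],[0,0,-0.15],1]]' >/dev/null
python3 -m pendant '[[[0.98,-0.06,0],[0,0,-0.15],1],[[0.98,-0.04,0],[0,0,-0.15],1],[[0.98,-0.03,0],[0,0,-0.15],1],[[0.98,-0.02,0],[0,0,-0.12],1],[[0.84,0,0.8],[0,0,-0.12],1]]' >/dev/null
python3 -m pendant '[[[0.84,0.01,0.8],[0,0,-0.12],1],[[0.84,0.02,0.8],[0,0,-0.12],1],[[0.84,0.03,0.8],[0,0,-0.12],1],[[0.84,0.04,0.8],[0,0,-0.12],1],[[0.84,0.04,0.8],[0,0,-0.12],1]]' >/dev/null
python3 -m pendant '[[[0.84,0.05,0.8],[0,0,-0.12],1],[[0.84,0.06,0.8],[0,0,-0.12],1],[[0.84,0.07,0.8],[0,0,-0.12],1],[[0.84,0.08,0.8],[0,0,-0.1],1],[[0,0,0],[0,0,0],1]]'
python3 plan.py ".4855 .3645 .1 17.8 3" ".4855 .3645 .006 17.8 6"
```

```text
time: 13.05
tool_pos: [0.4824, 0.3639, 0.1444]
orientation: [0.587, 0.81, -0.001, -0.001]
contact_force: [-0.1, 0.2, 1.0]
width: 0.999
finger_force: 0.0
t 13.05 pos [0.4824 0.3639 0.1444] F [-0.1  0.2  1. ] w 0.999 grip 0.0
-- turn [-0.012, 0.001, 0.024] tool z end [ 0.  0. -1.]
[-0.01, 0.05, 0.74] [-0.01, 0.05, 0.74] [-0.01, 0.05, 0.74] 
-- turn [0.0, 0.0, 0.0] tool z end [ 0.  0. -1.]
[0.0, 0.0, 0.78] [0.0, 0.0, 0.78] [0.0, 0.0, 0.78] [0.0, 0.0, 0.78] [0.0, 0.0, 0.78] [0.0, 0.0, 0.78]
```

```bash
python3 -m pendant '[[[-0.01,0.06,0.74],[0,0,0.07],1],[[-0.01,0.05,0.74],[0,0,0],1],[[0,0.05,0.74],[0,0,0],1],[[0,0,0.78],[0,0,0],1],[[0,0,0.78],[0,0,0],1]]' >/dev/null
python3 -m pendant '[[[0,0,0.78],[0,0,0],1],[[0,0,0.78],[0,0,0],1],[[0,0,0.78],[0,0,0],1],[[0,0,0.75],[0,0,0],1],[[0,0,0],[0,0,0],1]]'
python3 -m pendant '[[[0,0,0],[0,0,0],-1],[[0,0,0],[0,0,0],-1],[[0,0,0],[0,0,0],-1],[[0,0,0],[0,0,0],-1],[[0,0,0],[0,0,0],-1]]' 25
python3 plan.py ".4855 .3645 .1 17.8 5"
```

```text
time: 14.05
tool_pos: [0.4867, 0.3612, 0.0074]
orientation: [0.591, 0.807, -0.002, -0.0]
contact_force: [-0.5, -0.3, 0.0]
width: 1.002
finger_force: 0.0
time: 14.55
tool_pos: [0.4877, 0.3623, 0.0101]
orientation: [0.591, 0.807, 0.0, 0.0]
contact_force: [0.0, 0.7, 0.5]
width: 0.624
finger_force: 0.0
t 14.55 pos [0.4877 0.3623 0.0101] F [0.  0.7 0.5] w 0.624 grip 0.0
-- turn [0.002, -0.001, -0.008] tool z end [ 0.  0. -1.]
[0.03, -0.01, -0.9] [0.03, -0.01, -0.9] [0.03, -0.01, -0.9] [0.03, -0.01, -0.9] [0.03, -0.01, -0.9]
```

```bash
python3 -m pendant '[[[0,0,0],[0,0,0],-1],[[0,0,0],[0,0,0],-1],[[0,0,-0.3],[0,0,0],-1],[[0,0,-0.7],[0,0,0],-1],[[0,0,-0.9],[0,0,0],-1]]'
python3 plan.py ".50 .28 .2 17 6" ".535 .16 .31 13 7" ".577 -.079 .31 2.4 14" ".577 -.079 .15 2.4 9"
```

```text
time: 15.05
tool_pos: [0.4872, 0.3616, 0.0481]
orientation: [0.591, 0.807, -0.001, -0.0]
contact_force: [0.4, 1.0, -0.6]
width: 0.602
finger_force: 25.0
t 15.05 pos [0.4872 0.3616 0.0481] F [ 0.4  1.  -0.6] w 0.602 grip 25.0
-- turn [-0.002, 0.001, 0.019] tool z end [ 0.  0. -1.]
[-0.68, -0.11, -1.27] [-0.68, -0.1, -1.27] [-0.68, -0.1, -1.27] [-0.68, -0.1, -1.27] [-0.68, -0.1, -1.27] [-0.68, -0.1, -1.27] 
-- turn [0.0, 0.0, 0.114] tool z end [ 0.  0. -1.]
[-0.89, -0.01, -0.79] [-0.89, -0.0, -0.79] [-0.89, 0.01, -0.79] [-0.89, 0.02, -0.79] [-0.89, 0.02, -0.79] [-0.89, 0.03, -0.79] [-0.89, 0.04, -0.79] 
-- turn [0.0, 0.0, 0.151] tool z end [ 0.  0. -1.]
[-0.87, -0.05, 0.0] [-0.87, -0.03, 0.0] [-0.87, -0.02, 0.0] [-0.87, -0.01, 0.0] [-0.87, -0.0, 0.0] [-0.87, 0.01, 0.0] [-0.87, 0.02, 0.0] [-0.87, 0.03, 0.0] [-0.87, 0.05, 0.0] [-0.86, 0.06, 0.0] [-0.86, 0.07, 0.0] [-0.86, 0.08, 0.0] [-0.86, 0.09, 0.0] [-0.86, 0.1, 0.0] 
-- turn [0.0, 0.0, 0.0] tool z end [ 0.  0. -1.]
[0.0, 0.0, 0.89] [0.0, 0.0, 0.89] [0.0, 0.0, 0.89] [0.0, 0.0, 0.89] [0.0, 0.0, 0.89] [0.0, 0.0, 0.89] [0.0, 0.0, 0.89] [0.0, 0.0, 0.89] [0.0, 0.0, 0.89]
```

```bash
python3 -m pendant '[[[-0.51,-0.08,-0.95],[0,0,0.01],-1],[[-0.51,-0.08,-0.95],[0,0,0.01],-1],[[-0.51,-0.08,-0.95],[0,0,0.01],-1],[[-0.51,-0.08,-0.95],[0,0,0.01],-1],[[-0.51,-0.08,-0.95],[0,0,0.01],-1]]' >/dev/null
python3 -m pendant '[[[-0.51,-0.08,-0.95],[0,0,0.02],-1],[[-0.51,-0.08,-0.95],[0,0,0.02],-1],[[-0.51,-0.08,-0.95],[0,0,0.02],-1],[[-0.89,-0.01,-0.79],[0,0,0.11],-1],[[-0.89,0,-0.79],[0,0,0.11],-1]]' >/dev/null
python3 -m pendant '[[[-0.89,0.01,-0.79],[0,0,0.11],-1],[[-0.89,0.02,-0.79],[0,0,0.11],-1],[[-0.89,0.02,-0.79],[0,0,0.11],-1],[[-0.89,0.03,-0.79],[0,0,0.11],-1],[[-0.89,0.04,-0.79],[0,0,0.11],-1]]'
python3 -m pendant '[[[-0.87,-0.05,0],[0,0,0.15],-1],[[-0.87,-0.03,0],[0,0,0.15],-1],[[-0.87,-0.02,0],[0,0,0.15],-1],[[-0.87,-0.01,0],[0,0,0.15],-1],[[-0.87,0,0],[0,0,0.15],-1]]' >/dev/null
python3 -m pendant '[[[-0.87,0.01,0],[0,0,0.15],-1],[[-0.87,0.02,0],[0,0,0.15],-1],[[-0.87,0.03,0],[0,0,0.15],-1],[[-0.87,0.05,0],[0,0,0.15],-1],[[-0.86,0.06,0],[0,0,0.15],-1]]' >/dev/null
python3 -m pendant '[[[-0.86,0.07,0],[0,0,0.15],-1],[[-0.86,0.08,0],[0,0,0.15],-1],[[-0.86,0.09,0],[0,0,0.15],-1],[[-0.86,0.1,0],[0,0,0.15],-1],[[0,0,0],[0,0,0],-1]]'
python3 w.py w4 gold_holder nest
python3 plan.py ".577 -.079 .15 2.4 9"
```

```text
time: 16.55
tool_pos: [0.5345, 0.1597, 0.3118]
orientation: [0.622, 0.783, 0.0, 0.0]
contact_force: [0.5, -0.7, -1.6]
width: 0.602
finger_force: 25.0
time: 18.05
tool_pos: [0.5781, -0.0817, 0.3103]
orientation: [0.692, 0.722, -0.0, 0.001]
contact_force: [-0.1, -0.5, -1.1]
width: 0.601
finger_force: 25.0
cam [0.5741 0.002  0.476 ]
gold_holder 0.85 315.1 235.6 [ 0.5755 -0.06    0.3422]
nest 0.81 314.0 153.5 [ 0.5706 -0.0749  0.0231]
t 18.2 pos [ 0.5779 -0.0779  0.3101] F [-0.1 -0.3 -1.6] w 0.6 grip 25.0
-- turn [-0.0, -0.001, 0.007] tool z end [ 0.  0. -1.]
[-0.01, -0.01, 0.89] [-0.01, -0.01, 0.89] [-0.01, -0.01, 0.89] [-0.01, -0.01, 0.89] [-0.01, -0.01, 0.89] [-0.01, -0.01, 0.89] [-0.01, -0.01, 0.89] [-0.01, -0.01, 0.89] [-0.01, -0.01, 0.89]
```

View pics/w4.png

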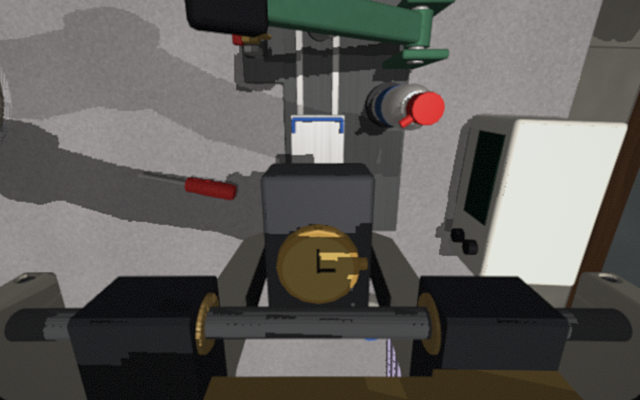

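Wrist view: the gold holder hangs square in the grip (watch at (318,262)), the nest is ahead at (318,140), the cap at (425,108) and the lever pad at (228,12).

Run:
```python
from h import *
C=np.load('last.npy');im=cv2.imread('pics/w4.png');hsv=cv2.cvtColor(im,cv2.COLOR_BGR2HSV);X,Y,Z=C[...,0],C[...,1],C[...,2]
m=np.zeros(Z.shape,bool);m[160:226,258:382]=1
m&=(Z>.26)&(Z<.36); q=C[m];print(len(q),np.percentile(q[:,2],[1,10,50,90,99]))
t=m&(Z>.325);q=C[t]; print('top',np.percentile(q[:,0],[1,50,99]),np.percentile(q[:,1],[1,50,99]),np.median(q[:,2]),cv2.minAreaRect((q[:,:2]*1000).astype(np.float32)))
red=((hsv[...,0]<8)|(hsv[...,0]>172))&(hsv[...,1]>150)&(Z>.186)&(Z<.196);print('cap',red.sum(),cv2.minAreaRect((C[red][:,:2]*1000).astype(np.float32)),np.median(C[red],axis=0))
b=(hsv[...,0]>100)&(hsv[...,0]<130)&(hsv[...,1]>100)&(Z>.026)&(Z<.04)&(abs(X-.577)<.045)&(Y>-.05)&(Y<-.01);print('wall',cv2.minAreaRect((C[b][:,:2]*1000).astype(np.float32)))
```

```text
6872 [0.30441313 0.32136378 0.33373346 0.33463755 0.33539597]
top [0.54890766 0.57591244 0.60287381] [-0.05863032 -0.0442271  -0.03197551] 0.33386319375745893 ((575.7970581054688, -45.81139373779297), (56.307769775390625, 26.758277893066406), 2.5972042083740234)
cap 860 ((672.9456787109375, -2.124293327331543), (28.454330444335938, 27.617889404296875), 2.3698272705078125) [ 0.67262029 -0.00200257  0.18970631]
wall ((574.1687622070312, -33.318267822265625), (72.83834838867188, 19.63795280456543), 2.3313140869140625)
```

```bash
python3 -m pendant '[[[0,-0.01,0.95],[0,0,0],-1],[[0,0,0.95],[0,0,0],-1],[[0,0,0.95],[0,0,0],-1],[[0,0,0.95],[0,0,0],-1],[[0,0,0.95],[0,0,0],-1]]' >/dev/null
python3 -m pendant '[[[0,0,0.95],[0,0,0],-1],[[0,0,0.95],[0,0,0],-1],[[0,0,0.95],[0,0,0],-1],[[0,0,0.95],[0,0,0],-1],[[0,0,0.95],[0,0,0],-1]]' >/dev/null
python3 -m pendant '[[[0,0,0.95],[0,0,0],-1],[[0,0,0.95],[0,0,0],-1],[[0,0,0.95],[0,0,0],-1],[[0,0,0],[0,0,0],-1]]'
python3 plan.py ".5775 -.078 .034 2.4 3"
```

```text
time: 19.6
tool_pos: [0.5767, -0.077, 0.0613]
orientation: [0.69, 0.724, -0.001, -0.002]
contact_force: [-0.0, 0.8, -0.3]
width: 0.597
finger_force: 25.0
t 19.6 pos [ 0.5767 -0.077   0.0613] F [-0.   0.8 -0.3] w 0.597 grip 25.0
-- turn [-0.013, -0.004, 0.025] tool z end [ 0.  0. -1.]
[-0.02, 0.01, 0.45] [-0.02, 0.01, 0.45] [-0.02, 0.01, 0.45]
```

```bash
python3 -m pendant '[[[-0.02,0.01,0.4],[0,0,0.04],-1],[[-0.02,0.01,0.4],[0,0,0],-1],[[0,0.01,0.4],[0,0,0],-1],[[0,0,0.15],[0,0,0],-1],[[0,0,0],[0,0,0],-1]]'
```

```text
time: 20.1
tool_pos: [0.5782, -0.0792, 0.0359]
orientation: [0.692, 0.722, -0.0, -0.0]
contact_force: [-0.4, -0.2, -1.4]
width: 0.603
finger_force: 25.0
```

```bash
python3 -m pendant '[[[0,0,0.1],[0,0,0],-1],[[0,0,0.1],[0,0,0],-1],[[0,0,0],[0,0,0],-1]]'
```

```text
time: 20.4
tool_pos: [0.5784, -0.0792, 0.0322]
orientation: [0.692, 0.722, 0.0, 0.0]
contact_force: [-0.8, -0.8, -1.5]
width: 0.598
finger_force: 25.0
```

```bash
python3 -m pendant '[[[0,0,0.08],[0,0,0],-1],[[0,0,0.04],[0,0,0],-1]]'
python3 -m pendant '[[[0,0,0.05],[0,0,0],-1],[[0,0,0],[0,0,0],-1]]'
```

```text
time: 20.6
tool_pos: [0.5785, -0.0792, 0.0319]
orientation: [0.692, 0.722, 0.001, 0.0]
contact_force: [-6.9, 1.4, 34.5]
width: 0.6
finger_force: 25.0
time: 20.8
tool_pos: [0.5785, -0.0794, 0.0313]
orientation: [0.692, 0.722, 0.001, 0.0]
contact_force: [-6.0, 1.6, 30.0]
width: 0.599
finger_force: 25.0
```

```bash
python3 -m pendant '[[[0,0,-0.08],[0,0,0],0.6],[[0,0,0],[0,0,0],0.6],[[0,0,-0.4],[0,0,0],0.6],[[0,0,-0.95],[0,0,0],0.6],[[0,0,-0.95],[0,0,0],0.6]]' 
python3 -m pendant '[[[0,0,-0.95],[0,0,0],0.6],[[0,0,-0.95],[0,0,0],0.6],[[0,0,-0.95],[0,0,0],0.6],[[0,0,-0.95],[0,0,0],0.6],[[0,0,-0.95],[0,0,0],0.6]]' >/dev/null
python3 -m pendant '[[[0,0,-0.95],[0,0,0],0.6],[[0,0,-0.95],[0,0,0],-1],[[0,0,0],[0,0,0],-1]]'
python3 - <<'E'
from h import *
im,d,P=cap('wrist');save('w5',im);C=cloud(P,d);X,Y,Z=C[...,0],C[...,1],C[...,2]
hsv=cv2.cvtColor(im,cv2.COLOR_RGB2HSV)
m=(Z>.046)&(Z<.075)&(abs(X-.577)<.06)&(abs(Y+.077)<.07)
q=C[m];print(len(q),cv2.minAreaRect((q[:,:2]*1000).astype(np.float32)))
t=m&(Z<.06);q=C[t];A=np.c_[q[:,:2],np.ones(len(q))];print('plane',np.linalg.lstsq(A,q[:,2],rcond=None)[0],np.median(q[:,2]))
b=(hsv[...,0]>100)&(hsv[...,0]<130)&(hsv[...,1]>100)&(Z>.026)&(Z<.04)&(abs(X-.577)<.06)&(abs(Y+.08)<.08);print('wall',b.sum(),cv2.minAreaRect((C[b][:,:2]*1000).astype(np.float32)))
E
python3 plan.py ".673 -.0022 .24 2.4 6"
```

```text
time: 21.3
tool_pos: [0.5781, -0.0793, 0.0768]
orientation: [0.692, 0.722, -0.0, -0.0]
contact_force: [0.5, 0.6, -0.5]
width: 0.798
finger_force: 0.0
time: 22.1
tool_pos: [0.5795, -0.0795, 0.2118]
orientation: [0.692, 0.722, 0.001, 0.001]
contact_force: [-0.2, -1.2, 0.2]
width: 0.676
finger_force: 0.0
4138 ((577.5186157226562, -75.14266967773438), (56.05160140991211, 89.37979888916016), 2.6469554901123047)
plane [ 0.00020271 -0.00187726  0.05536591] 0.055698832949957346
wall 630 ((576.1492919921875, -76.80476379394531), (73.796875, 107.99250793457031), 1.9959520101547241)
t 22.15 pos [ 0.5789 -0.0793  0.2105] F [-0.5 -0.1 -1. ] w 0.634 grip 0.0
-- turn [0.004, 0.0, 0.003] tool z end [ 0.  0. -1.]
[0.61, 0.81, -0.24] [0.61, 0.81, -0.24] [0.61, 0.81, -0.24] [0.61, 0.81, -0.24] [0.61, 0.81, -0.25] [0.61, 0.81, -0.25]
```

View pics/w5.png

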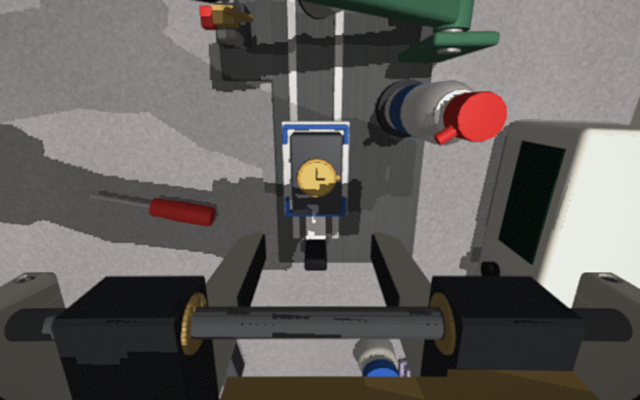

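The holder sits level in the nest at (317,172), its top at 56 mm as expected, nothing touching it. Next, the cap.

```bash
python3 -m pendant '[[[0.61,0.81,-0.5],[0,0,0],-1],[[0.61,0.81,-0.5],[0,0,0],-1],[[0.61,0.81,-0.3],[0,0,0],-1],[[0.61,0.81,0],[0,0,0],-1],[[0.61,0.81,0],[0,0,0],-1]]' >/dev/null
python3 -m pendant '[[[0.61,0.79,0],[0,0,0],-1],[[0,0,0.7],[0,0,0],-1],[[0,0,0.6],[0,0,0],-1],[[0,0,0],[0,0,0],-1]]'
python3 plan.py ".673 -.0022 .193 2.4 2"
```

```text
time: 23.05
tool_pos: [0.6695, -0.0028, 0.2064]
orientation: [0.692, 0.722, -0.002, -0.002]
contact_force: [-0.0, -0.2, 0.5]
width: 0.004
finger_force: 0.0
t 23.05 pos [ 0.6695 -0.0028  0.2064] F [-0.  -0.2  0.5] w 0.004 grip 0.0
-- turn [-0.03, 0.003, 0.003] tool z end [ 0.  0. -1.]
[0.01, 0.09, 0.33] [0.01, 0.09, 0.33]
```

```bash
python3 -m pendant '[[[0.01,0.09,0.33],[0,0,0],-1],[[0.01,0.09,0.33],[0,0,0],-1],[[0,0,0.2],[0,0,0],-1],[[0,0,0.15],[0,0,0],-1],[[0,0,0],[0,0,0],-1]]'
python3 -m pendant '[[[0,0,0.15],[0,0,0],-1],[[0,0,0.1],[0,0,0],-1],[[0,0,0],[0,0,0],-1]]'
```

```text
time: 23.55
tool_pos: [0.6754, -0.0016, 0.1892]
orientation: [0.692, 0.722, -0.0, 0.0]
contact_force: [-1.0, 0.4, 3.0]
width: 0.005
finger_force: 1.2
time: 23.85
tool_pos: [0.6756, -0.0015, 0.1843]
orientation: [0.692, 0.722, 0.0, 0.0]
contact_force: [-1.7, -0.4, 3.9]
width: 0.004
finger_force: 2.1
```

```bash
python3 -m pendant '[[[0,0,0.1],[0,0,0],-1],[[0,0,0.08],[0,0,0],-1]]'
python3 -m pendant '[[[0,0,0.08],[0,0,0],-1],[[0,0,0],[0,0,0],-1]]'
```

```text
time: 24.05
tool_pos: [0.6757, -0.0015, 0.182]
orientation: [0.692, 0.722, 0.0, 0.0]
contact_force: [-7.9, -0.6, 26.6]
width: 0.006
finger_force: 13.3
time: 24.25
tool_pos: [0.6758, -0.0016, 0.1821]
orientation: [0.692, 0.722, 0.001, 0.0]
contact_force: [-10.4, 0.4, 27.7]
width: 0.008
finger_force: 13.9
```

```bash
python3 -m pendant '[[[0,0,-0.3],[0,0,0],-1],[[0,0,-0.5],[0,0,0],-1],[[0,0,-0.9],[0,0,0],-1],[[0,0,-0.9],[0,0,0],-1],[[0,0,0],[0,0,0],-1]]'
python3 plan.py ".5788 -.215 .21 2.4 12 -30" ".5788 -.215 .17 2.4 2 30" ".5788 -.215 .045 2.4 7 30"
python3 - <<'E'
from h import *
im,d,P=cap('top');C=cloud(P,d);hsv=cv2.cvtColor(im,cv2.COLOR_RGB2HSV)
C=C.reshape(-1,3);h=hsv.reshape(-1,3);m=((h[:,0]<8)|(h[:,0]>172))&(h[:,1]>150)&(abs(C[:,0]-.673)<.03)&(abs(C[:,1])<.03)&(C[:,2]>.17)
print('cap z',m.sum(),np.percentile(C[m][:,2],[50,90]))
E
```

```text
time: 24.75
tool_pos: [0.6768, -0.0012, 0.2331]
orientation: [0.692, 0.722, 0.001, 0.001]
contact_force: [0.7, 1.2, 0.7]
width: 0.005
finger_force: 0.0
t 24.75 pos [ 0.6768 -0.0012  0.2331] F [0.7 1.2 0.7] w 0.005 grip 0.0
-- turn [0.004, -0.5, 0.001] tool z end [ 0.02 -0.5  -0.87]
[-0.87, -0.45, 0.09] [-0.87, -0.45, 0.13] [-0.86, -0.45, 0.17] [-0.85, -0.45, 0.21] [-0.84, -0.45, 0.25] [-0.83, -0.45, 0.28] [-0.82, -0.45, 0.32] [-0.8, -0.45, 0.35] [-0.79, -0.45, 0.39] [-0.77, -0.45, 0.42] [-0.75, -0.45, 0.46] [-0.73, -0.45, 0.49] 
-- turn [0.0, 6.0, 0.0] tool z end [-0.02  0.5  -0.87]
[0.5, -0.0, 0.87] [0.0, 0.0, 1.0] 
-- turn [0.0, 0.0, 0.0] tool z end [-0.02  0.5  -0.87]
[-0.45, 0.0, 0.77] [-0.45, 0.0, 0.77] [-0.45, 0.0, 0.77] [-0.45, 0.0, 0.77] [-0.45, 0.0, 0.77] [-0.45, 0.0, 0.77] [-0.45, 0.0, 0.77] Traceback (most recent call last):
  File "<stdin>", line 4, in <module>
    return _quantile_unchecked(
        a, q, axis, out, overwrite_input, method, keepdims, weights)
    return _ureduce(a,
                    func=_quantile_ureduce_func,
    ...<5 lines>...
                    overwrite_input=overwrite_input,
                    method=method)
    r = func(a, **kwargs)
    result = _quantile(arr,
                       quantiles=q,
    ...<2 lines>...
                       out=out,
                       weights=wgt)
    slices_having_nans = np.isnan(arr[-1, ...])
                                  ~~~^^^^^^^^^
IndexError: index -1 is out of bounds for axis 0 with size 0
```

```bash
python3 plan.py ".5788 -.215 .21 2.4 13 30" ".5788 -.215 .045 2.4 9 30"
```

```text
t 24.8 pos [ 0.6761 -0.0011  0.2317] F [-0.4 -0.2 -1.1] w 0.005 grip 0.0
-- turn [0.001, 0.461, 0.002] tool z end [-0.02  0.5  -0.87]
[-0.81, -0.41, 0.08] [-0.81, -0.41, 0.05] [-0.81, -0.41, 0.02] [-0.81, -0.41, -0.01] [-0.81, -0.41, -0.05] [-0.81, -0.41, -0.08] [-0.8, -0.41, -0.11] [-0.8, -0.41, -0.14] [-0.79, -0.41, -0.18] [-0.78, -0.41, -0.21] [-0.77, -0.41, -0.24] [-0.76, -0.41, -0.27] [-0.75, -0.41, -0.3] 
-- turn [0.0, 0.0, 0.0] tool z end [-0.02  0.5  -0.87]
[-0.46, 0.0, 0.79] [-0.46, 0.0, 0.79] [-0.46, 0.0, 0.79] [-0.46, 0.0, 0.79] [-0.46, 0.0, 0.79] [-0.46, 0.0, 0.79] [-0.46, 0.0, 0.79] [-0.46, 0.0, 0.79] [-0.46, 0.0, 0.79]
```

```bash
python3 -m pendant '[[[-0.81,-0.41,0.08],[0,0.46,0],-1],[[-0.81,-0.41,0.05],[0,0.46,0],-1],[[-0.81,-0.41,0.02],[0,0.46,0],-1],[[-0.81,-0.41,-0.01],[0,0.46,0],-1],[[-0.81,-0.41,-0.05],[0,0.46,0],-1]]' >/dev/null
python3 -m pendant '[[[-0.81,-0.41,-0.08],[0,0.46,0],-1],[[-0.8,-0.41,-0.11],[0,0.46,0],-1],[[-0.8,-0.41,-0.14],[0,0.46,0],-1],[[-0.79,-0.41,-0.18],[0,0.46,0],-1],[[-0.78,-0.41,-0.21],[0,0.46,0],-1]]' >/dev/null
python3 -m pendant '[[[-0.77,-0.41,-0.24],[0,0.46,0],-1],[[-0.76,-0.41,-0.27],[0,0.46,0],-1],[[-0.75,-0.41,-0.3],[0,0.46,0],-1],[[0,0,0],[0,0,0],-1]]'
python3 w.py w6 cap_top
python3 plan.py ".5788 -.215 .045 2.4 9 30"
```

```text
time: 26.2
tool_pos: [0.576, -0.2191, 0.2073]
orientation: [0.671, 0.696, 0.178, -0.187]
contact_force: [0.2, -0.5, -0.1]
width: 0.007
finger_force: 0.0
cam [ 0.5767 -0.2295  0.3926]
t 26.3 pos [ 0.5777 -0.2153  0.2084] F [-0.5  0.4 -0.2] w 0.005 grip 0.0
-- turn [-0.002, 0.001, -0.001] tool z end [-0.02  0.5  -0.87]
[-0.45, 0.01, 0.79] [-0.45, 0.01, 0.79] [-0.45, 0.01, 0.79] [-0.45, 0.01, 0.79] [-0.45, 0.01, 0.79] [-0.45, 0.01, 0.79] [-0.45, 0.01, 0.79] [-0.45, 0.01, 0.79] [-0.45, 0.01, 0.79]
```

Check the cap height from this frame, and descend.

```bash
python3 - <<'E'
from h import *
C=np.load('last.npy').reshape(-1,3);im=cv2.imread('pics/w6.png');h=cv2.cvtColor(im,cv2.COLOR_BGR2HSV).reshape(-1,3)
m=((h[:,0]<8)|(h[:,0]>172))&(h[:,1]>150)&(abs(C[:,0]-.673)<.03)&(abs(C[:,1])<.03)&(C[:,2]>.15)
print('cap z',m.sum(),np.percentile(C[m][:,2],[50,95,99]) if m.any() else '')
E
python3 -m pendant '[[[-0.45,0.01,0.79],[0,0,0],-1],[[-0.45,0.01,0.79],[0,0,0],-1],[[-0.45,0.01,0.79],[0,0,0],-1],[[-0.45,0.01,0.79],[0,0,0],-1],[[-0.45,0.01,0.79],[0,0,0],-1]]' >/dev/null
python3 -m pendant '[[[-0.45,0.01,0.79],[0,0,0],-1],[[-0.45,0.01,0.79],[0,0,0],-1],[[-0.45,0.01,0.79],[0,0,0],-1],[[-0.45,0.01,0.79],[0,0,0],-1],[[0,0,0],[0,0,0],-1]]'
python3 plan.py ".5785 -.192 .045 2.4 3 30" ".5747 -.0434 .045 2.4 12 30"
```

```text
cap z 420 [0.17614479 0.1819018  0.18337717]
time: 27.3
tool_pos: [0.5787, -0.214, 0.0433]
orientation: [0.668, 0.697, 0.178, -0.188]
contact_force: [-0.5, -0.2, -0.8]
width: 0.007
finger_force: 0.0
t 27.3 pos [ 0.5787 -0.214   0.0433] F [-0.5 -0.2 -0.8] w 0.007 grip 0.0
-- turn [-0.013, -0.0, -0.001] tool z end [-0.02  0.5  -0.87]
[0.33, 0.01, 0.16] [0.33, 0.01, 0.16] [0.33, 0.01, 0.16] 
-- turn [0.0, 0.0, 0.0] tool z end [-0.02  0.5  -0.87]
[0.54, 0.01, 0.31] [0.54, 0.01, 0.31] [0.54, 0.01, 0.31] [0.54, 0.01, 0.31] [0.54, 0.01, 0.31] [0.54, 0.01, 0.31] [0.54, 0.01, 0.31] [0.54, 0.01, 0.31] [0.54, 0.01, 0.31] [0.54, 0.01, 0.31] [0.54, 0.01, 0.31] [0.54, 0.01, 0.31]
```

```bash
python3 - <<'E'
from h import *
im,d,P=cap('scene');C=cloud(P,d);h=cv2.cvtColor(im,cv2.COLOR_RGB2HSV)
m=((h[...,0]<8)|(h[...,0]>172))&(h[...,1]>150)&(abs(C[...,0]-.673)<.03)&(abs(C[...,1])<.03)&(C[...,2]>.15)
print('cap z scene',m.sum(),np.percentile(C[m][:,2],[50,95,99]) if m.any() else '')
C=np.load('last.npy');im=cv2.imread('pics/w6.png');h=cv2.cvtColor(im,cv2.COLOR_BGR2HSV)
m=((h[...,0]<8)|(h[...,0]>172))&(h[...,1]>150)&(abs(C[...,0]-.673)<.03)&(abs(C[...,1])<.03)&(C[...,2]>.15)
r_,c_=np.nonzero(m);print(r_.min(),r_.max(),c_.min(),c_.max())
E
python3 plan.py
```

```text
cap z scene 106 [0.19079783 0.19289996 0.19320298]
0 14 419 458
t 27.35 pos [ 0.5792 -0.2143  0.0447] F [ 0.2 -0.1  0.8] w 0.005 grip 0.0
```

View pics/w6.png

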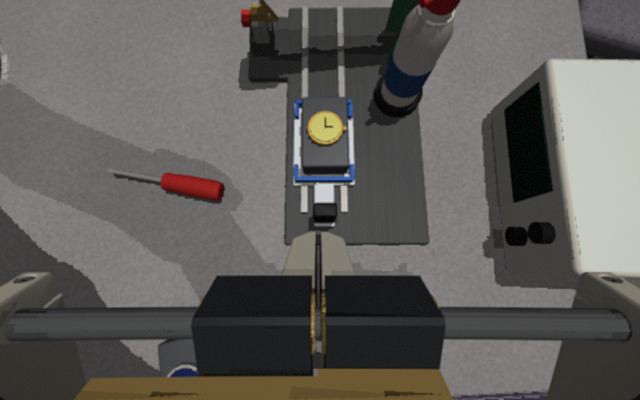

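Wrist view: holder in the nest at (325,135), handle at (325,210), cap cut off by the top edge; the scene camera shows it back up at 0.191 m. Push the shuttle home.

```bash
python3 -m pendant '[[[0.33,0.01,0.18],[0,0,0],-1],[[0.33,0.01,0.18],[0,0,0],-1],[[0.33,0.01,0.19],[0,0,0],-1],[[0.43,0.01,0.25],[0,0,0],-1],[[0.43,0.01,0.25],[0,0,0],-1]]'
python3 -m pendant '[[[0.43,0.01,0.25],[0,0,0],-1],[[0.43,0.01,0.25],[0,0,0],-1],[[0.43,0.01,0.25],[0,0,0],-1],[[0.43,0.01,0.25],[0,0,0],-1],[[0.43,0.01,0.25],[0,0,0],-1]]'
python3 plan.py ".5747 -.0484 .045 2.4 10 30"
```

```text
time: 27.85
tool_pos: [0.5792, -0.1717, 0.0468]
orientation: [0.668, 0.698, 0.178, -0.186]
contact_force: [-0.5, -2.6, 1.6]
width: 0.006
finger_force: 1.3
time: 28.35
tool_pos: [0.5777, -0.1214, 0.0459]
orientation: [0.668, 0.698, 0.178, -0.186]
contact_force: [-1.4, -1.8, 0.7]
width: 0.006
finger_force: 1.3
t 28.35 pos [ 0.5777 -0.1214  0.0459] F [-1.4 -1.8  0.7] w 0.006 grip 1.3
-- turn [-0.001, 0.002, 0.001] tool z end [-0.02  0.5  -0.87]
[0.31, 0.0, 0.19] [0.31, 0.0, 0.19] [0.31, 0.0, 0.19] [0.31, 0.0, 0.19] [0.31, 0.0, 0.19] [0.31, 0.0, 0.19] [0.31, 0.0, 0.19] [0.31, 0.0, 0.19] [0.31, 0.0, 0.19] [0.31, 0.0, 0.19]
```

```bash
python3 -m pendant '[[[0.43,0,0.26],[0,0,0],-1],[[0.43,0,0.26],[0,0,0],-1],[[0.43,0,0.26],[0,0,0],-1],[[0.43,0,0.26],[0,0,0],-1],[[0.43,0,0.26],[0,0,0],-1]]'
python3 -m pendant '[[[0.35,0,0.21],[0,0,0],-1],[[0.3,0,0.17],[0,0,0],-1],[[0.1,0,0.06],[0,0,0],-1]]'
```

```text
time: 28.85
tool_pos: [0.5758, -0.0712, 0.0449]
orientation: [0.668, 0.698, 0.179, -0.186]
contact_force: [-0.2, -2.6, 2.0]
width: 0.004
finger_force: 1.3
time: 29.15
tool_pos: [0.575, -0.0536, 0.0448]
orientation: [0.668, 0.698, 0.179, -0.186]
contact_force: [1.1, -2.4, 1.7]
width: 0.009
finger_force: 1.0
```

```bash
python3 -m pendant '[[[0.25,0,0.15],[0,0,0],-1],[[0.2,0,0.12],[0,0,0],-1],[[0.1,0,0.06],[0,0,0],-1],[[0,0,0],[0,0,0],-1]]'
python3 -m pendant '[[[0.1,0,0.06],[0,0,0],-1],[[0.1,0,0.06],[0,0,0],-1],[[0,0,0],[0,0,0],-1]]'
```

```text
time: 29.55
tool_pos: [0.5742, -0.0413, 0.0445]
orientation: [0.668, 0.698, 0.178, -0.187]
contact_force: [0.2, 0.8, -0.1]
width: 0.008
finger_force: 0.1
time: 29.85
tool_pos: [0.5742, -0.0387, 0.0444]
orientation: [0.669, 0.698, 0.178, -0.185]
contact_force: [-1.0, -6.0, 2.9]
width: 0.006
finger_force: 2.8
```

```bash
python3 -m pendant '[[[0.1,0,0.06],[0,0,0],-1],[[0,0,0],[0,0,0],-1]]'
python3 -m pendant '[[[0.05,0,0.03],[0,0,0],-1],[[0,0,0],[0,0,0],-1]]'
```

```text
time: 30.05
tool_pos: [0.5743, -0.0384, 0.0443]
orientation: [0.67, 0.697, 0.178, -0.184]
contact_force: [-1.2, -12.1, 5.7]
width: 0.01
finger_force: 5.7
time: 30.25
tool_pos: [0.5743, -0.0383, 0.0442]
orientation: [0.67, 0.697, 0.177, -0.184]
contact_force: [-2.4, -14.2, 8.3]
width: 0.007
finger_force: 7.2
```

```bash
python3 -m pendant '[[[-0.5,0,-0.29],[0,0,0],-1],[[-0.87,0,-0.5],[0,0,0],-1],[[-0.87,0,-0.5],[0,0,0],-1],[[0,0,0],[0,0,0],-1]]'
python3 plan.py ".576 -.10 .30 2.4 14 0" ".5127 .0713 .30 2.4 10" ".5127 .0713 .245 2.4 4"
```

```text
time: 30.65
tool_pos: [0.5765, -0.0899, 0.0438]
orientation: [0.67, 0.697, 0.178, -0.185]
contact_force: [-0.0, -0.7, 0.3]
width: 0.005
finger_force: 0.0
t 30.65 pos [ 0.5765 -0.0899  0.0438] F [-0.  -0.7  0.3] w 0.005 grip 0.0
-- turn [0.001, -0.425, -0.002] tool z end [ 0.  0. -1.]
[0.42, -0.0, -0.81] [0.39, -0.0, -0.83] [0.36, -0.0, -0.84] [0.33, -0.0, -0.85] [0.3, -0.0, -0.87] [0.27, -0.0, -0.88] [0.23, -0.0, -0.89] [0.2, -0.0, -0.89] [0.17, -0.0, -0.9] [0.13, -0.0, -0.91] [0.1, -0.0, -0.91] [0.07, -0.0, -0.91] [0.03, -0.0, -0.92] [-0.0, -0.0, -0.92] 
-- turn [0.0, 0.0, 0.0] tool z end [ 0.  0. -1.]
[0.87, -0.28, 0.0] [0.87, -0.28, 0.0] [0.87, -0.28, 0.0] [0.87, -0.28, 0.0] [0.87, -0.28, 0.0] [0.87, -0.28, 0.0] [0.87, -0.28, 0.0] [0.87, -0.28, 0.0] [0.87, -0.28, 0.0] [0.87, -0.28, 0.0] 
-- turn [0.0, 0.0, 0.0] tool z end [ 0.  0. -1.]
[0.0, 0.0, 0.69] [0.0, 0.0, 0.69] [0.0, 0.0, 0.69] [0.0, 0.0, 0.69]
```

```bash
python3 -m pendant '[[[0.42,0,-0.81],[0,-0.43,0],-1],[[0.39,0,-0.83],[0,-0.43,0],-1],[[0.36,0,-0.84],[0,-0.43,0],-1],[[0.33,0,-0.85],[0,-0.43,0],-1],[[0.3,0,-0.87],[0,-0.43,0],-1]]' >/dev/null
python3 -m pendant '[[[0.27,0,-0.88],[0,-0.43,0],-1],[[0.23,0,-0.89],[0,-0.43,0],-1],[[0.2,0,-0.89],[0,-0.43,0],-1],[[0.17,0,-0.9],[0,-0.43,0],-1],[[0.13,0,-0.91],[0,-0.43,0],-1]]' >/dev/null
python3 -m pendant '[[[0.1,0,-0.91],[0,-0.42,0],-1],[[0.07,0,-0.91],[0,-0.42,0],-1],[[0.03,0,-0.92],[0,-0.42,0],-1],[[0,0,-0.92],[0,-0.4,0],-1],[[0,0,0],[0,0,0],-1]]'
python3 w.py w7 nest shuttle_grip lever_pad
python3 -m pendant '[[[0.87,-0.28,0],[0,0,0],-1],[[0.87,-0.28,0],[0,0,0],-1],[[0.87,-0.28,0],[0,0,0],-1],[[0.87,-0.28,0],[0,0,0],-1],[[0.87,-0.28,0],[0,0,0],-1]]' >/dev/null
python3 -m pendant '[[[0.87,-0.28,0],[0,0,0],-1],[[0.87,-0.28,0],[0,0,0],-1],[[0.87,-0.28,0],[0,0,0],-1],[[0.87,-0.28,0],[0,0,0],-1],[[0.87,-0.28,0],[0,0,0],-1]]'
python3 - <<'E'
from h import *
C=np.load('last.npy');im=cv2.imread('pics/w7.png');X,Y,Z=C[...,0],C[...,1],C[...,2]
m=(Z>.064)&(Z<.08)&(abs(X-.577)<.03)&(abs(Y+.024)<.035);print('handle',m.sum(),cv2.minAreaRect((C[m][:,:2]*1000).astype(np.float32)))
m=(abs(X-.5)<.1)&(abs(Y-.07)<.04)&(Z>.2)&(Z<.26)&(im.max(2)<70);print('pad',m.sum(),cv2.minAreaRect((C[m][:,:2]*1000).astype(np.float32)) if m.any() else '')
E
python3 plan.py ".5127 .0713 .245 2.4 4" ".513 .0713 .234 2.4 1" ".49 .0704 .197 2.4 5" ".474 .0697 .157 2.4 5" ".467 .0694 .115 2.4 6"
```

```text
time: 32.15
tool_pos: [0.5776, -0.0945, 0.3027]
orientation: [0.691, 0.723, 0.002, 0.0]
contact_force: [-0.9, 0.2, -0.3]
width: 0.007
finger_force: 0.0
cam [ 0.573  -0.0113  0.4686]
shuttle_grip 0.71 318.6 109.4 [ 0.575  -0.0222  0.0742]
time: 33.35
tool_pos: [0.5125, 0.076, 0.3002]
orientation: [0.692, 0.722, -0.0, -0.001]
contact_force: [0.5, 0.7, 0.7]
width: 0.008
finger_force: 0.0
handle 264 ((573.8413696289062, -23.521812438964844), (25.112260818481445, 14.405861854553223), 2.596107006072998)
pad 1030 ((517.2802124023438, 49.59214782714844), (71.16765594482422, 9.499152183532715), 10.509800910949707)
t 33.35 pos [0.5125 0.076  0.3002] F [0.5 0.7 0.7] w 0.008 grip 0.0
-- turn [-0.005, -0.005, 0.001] tool z end [ 0.  0. -1.]
[-0.06, 0.0, 0.69] [-0.06, 0.0, 0.69] [-0.06, 0.0, 0.69] [-0.06, 0.0, 0.69] 
-- turn [0.0, 0.0, 0.0] tool z end [ 0.  0. -1.]
[-0.0, 0.01, 0.55] 
-- turn [0.0, 0.0, 0.0] tool z end [ 0.  0. -1.]
[0.0, -0.23, 0.37] [0.0, -0.23, 0.37] [0.0, -0.23, 0.37] [0.0, -0.23, 0.37] [0.0, -0.23, 0.37] 
-- turn [0.0, 0.0, 0.0] tool z end [ 0.  0. -1.]
[-0.0, -0.16, 0.4] [-0.0, -0.16, 0.4] [-0.0, -0.16, 0.4] [-0.0, -0.16, 0.4] [-0.0, -0.16, 0.4] 
-- turn [0.0, 0.0, 0.0] tool z end [ 0.  0. -1.]
[-0.0, -0.06, 0.35] [-0.0, -0.06, 0.35] [-0.0, -0.06, 0.35] [-0.0, -0.06, 0.35] [-0.0, -0.06, 0.35] [-0.0, -0.06, 0.35]
```

Shuttle handle is 150 mm from its loading-end position: fully home. Now the lever.

```bash
python3 -m pendant '[[[-0.06,0,0.69],[0,0,0],-1],[[-0.06,0,0.69],[0,0,0],-1],[[-0.06,0,0.69],[0,0,0],-1],[[-0.06,0,0.69],[0,0,0],-1],[[0,0,0.5],[0,0,0],-1]]'
python3 -m pendant '[[[0,-0.23,0.37],[0,0,0],-1],[[0,-0.23,0.37],[0,0,0],-1],[[0,-0.23,0.37],[0,0,0],-1],[[0,-0.23,0.37],[0,0,0],-1],[[0,-0.23,0.37],[0,0,0],-1]]'
python3 plan.py ".474 .0697 .157 2.4 5" ".467 .0694 .115 2.4 6"
```

```text
time: 33.85
tool_pos: [0.5129, 0.0705, 0.2344]
orientation: [0.692, 0.722, -0.0, -0.001]
contact_force: [-0.3, -0.3, 4.1]
width: 0.007
finger_force: 1.6
time: 34.35
tool_pos: [0.491, 0.0702, 0.1988]
orientation: [0.692, 0.722, 0.001, 0.0]
contact_force: [3.6, -1.1, 3.0]
width: 0.004
finger_force: 2.0
t 34.35 pos [0.491  0.0702 0.1988] F [ 3.6 -1.1  3. ] w 0.004 grip 2.0
-- turn [0.005, -0.004, 0.003] tool z end [ 0.  0. -1.]
[0.0, -0.17, 0.42] [0.0, -0.17, 0.42] [0.0, -0.17, 0.42] [0.0, -0.17, 0.42] [0.0, -0.17, 0.42] 
-- turn [0.0, 0.0, 0.0] tool z end [ 0.  0. -1.]
[-0.0, -0.06, 0.35] [-0.0, -0.06, 0.35] [-0.0, -0.06, 0.35] [-0.0, -0.06, 0.35] [-0.0, -0.06, 0.35] [-0.0, -0.06, 0.35]
```

```bash
python3 -m pendant '[[[0,-0.17,0.42],[0,0,0],-1],[[0,-0.17,0.42],[0,0,0],-1],[[0,-0.17,0.42],[0,0,0],-1],[[0,-0.17,0.42],[0,0,0],-1],[[0,-0.17,0.42],[0,0,0],-1]]'
python3 -m pendant '[[[0,-0.06,0.35],[0,0,0],-1],[[0,-0.06,0.35],[0,0,0],-1],[[0,-0.06,0.35],[0,0,0],-1],[[0,-0.06,0.35],[0,0,0],-1],[[0,-0.06,0.35],[0,0,0],-1]]'
python3 -m pendant '[[[0,-0.05,0.3],[0,0,0],-1],[[0,0,0.15],[0,0,0],-1]]'
```

```text
time: 34.85
tool_pos: [0.4741, 0.0698, 0.1564]
orientation: [0.692, 0.722, 0.001, -0.0]
contact_force: [4.6, -0.6, 3.9]
width: 0.006
finger_force: 2.6
time: 35.35
tool_pos: [0.4676, 0.0696, 0.1215]
orientation: [0.692, 0.722, 0.001, -0.0]
contact_force: [3.6, -1.3, 7.1]
width: 0.002
finger_force: 3.1
time: 35.55
tool_pos: [0.4663, 0.0696, 0.1123]
orientation: [0.692, 0.722, 0.001, -0.001]
contact_force: [2.1, -0.3, 7.1]
width: 0.001
finger_force: 3.4
```

```bash
python3 -m pendant '[[[0,0,0.1],[0,0,0],-1],[[0,0,0.1],[0,0,0],-1],[[0,0,0],[0,0,0],-1]]'
python3 -m pendant '[[[0,0,0.08],[0,0,0],-1],[[0,0,0],[0,0,0],-1]]'
```

```text
time: 35.85
tool_pos: [0.4662, 0.0696, 0.1092]
orientation: [0.692, 0.722, 0.001, -0.001]
contact_force: [0.0, -1.1, 21.2]
width: 0.004
finger_force: 10.6
time: 36.05
tool_pos: [0.4662, 0.0696, 0.1084]
orientation: [0.692, 0.722, 0.001, -0.001]
contact_force: [-2.9, -0.8, 35.4]
width: 0.006
finger_force: 18.1
```

```bash
python3 -m pendant '[[[0,0,-0.15],[0,0,0],-1],[[0,0,-0.3],[0,0,0],-1],[[0,0,-0.4],[0,0,0],-1],[[0,0,-0.7],[0,0,0],-1],[[0,0,-0.9],[0,0,0],-1]]'
python3 -m pendant '[[[0,0,-0.9],[0,0,0],-1],[[0,0,-0.9],[0,0,0],-1],[[0,0,-0.9],[0,0,0],-1],[[0,0,-0.9],[0,0,0],-1],[[-0.9,0,-0.9],[0,0,0],-1]]' >/dev/null
python3 -m pendant '[[[-0.9,0,-0.5],[0,0,0],-1],[[-0.9,0,0],[0,0,0],-1],[[-0.9,0,0],[0,0,0],-1],[[-0.9,0,0],[0,0,0],-1],[[-0.9,0,0],[0,0,0],-1]]' >/dev/null
python3 -m pendant '[[[-0.9,0,0],[0,0,0],-1],[[-0.9,0,0],[0,0,0],-1],[[-0.5,0,0],[0,0,0],-1],[[0,0,0],[0,0,0],-1],[[0,0,0],[0,0,0],-1]]'
python3 - <<'E'
from h import *
a=[]
for n in ('top','scene'):
    im,d,P=cap(n);C=cloud(P,d);save('f_'+n,im);X,Y,Z=C[...,0],C[...,1],C[...,2]
    a.append(im[60:320,120:500])
    m=(abs(X-.467)<.035)&(abs(Y-.0695)<.03)&(Z>.05);print(n,'pad z',m.sum(),np.percentile(Z[m],[50,90]) if m.any() else '')
    m=(Z>.064)&(Z<.08)&(abs(X-.577)<.03)&(abs(Y+.024)<.035);print('handle',m.sum(),C[m].mean(0) if m.any() else '')
save('final',np.vstack(a))
E
```

```text
time: 36.55
tool_pos: [0.4644, 0.0694, 0.1558]
orientation: [0.692, 0.722, -0.001, -0.002]
contact_force: [-0.0, 0.3, -0.1]
width: 0.002
finger_force: 0.0
time: 38.05
tool_pos: [0.4727, -0.0844, 0.2557]
orientation: [0.692, 0.722, 0.0, -0.001]
contact_force: [-0.0, 0.6, 0.2]
width: 0.005
finger_force: 0.0
top pad z 478 [0.1138862  0.11666554]
handle 59 [ 0.57452288 -0.02324088  0.07200279]
scene pad z 289 [0.11637739 0.11903349]
handle 54 [ 0.57842107 -0.02584183  0.07346003]
```

View pics/final.png

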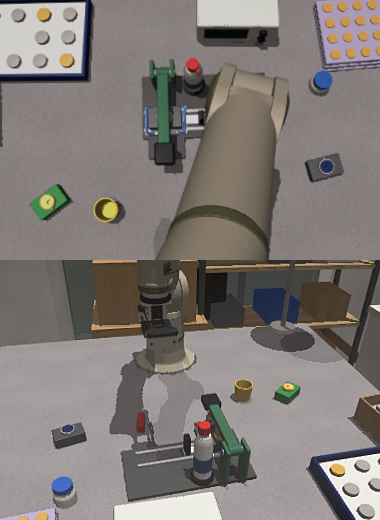

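The lever is latched level (pad at (163,152) in the upper half, about 0.115 m up). The shuttle is home, and the cup, jar, steel holder and screwdriver are where they were.

```bash
python3 -c "
from plant import r
print(r.finish_job())"
```

```text
the job is handed in; nothing more can be done
None
```

The job is done and handed in: the gold watch holder sits flat in the nest, the cap was pressed right down and came back up, the shuttle is fully home, and the lever is latched level by itself, at about 38 s of the 72 s allowed. The shuttle started about 13 mm short of its loading end, so I pulled it there first.

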